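# Fit the riser tube to the glaze fountain

### The arm

A 6-joint arm with a two-finger parallel gripper is mounted at the origin on the work surface. World frame = base frame: x ahead of the robot, y to its left, z up, the work surface at z = 0. Lengths are in mm, angles in rad, forces in N, time in s.
With the tool pointing down it reaches from about 350 to 875 mm from the base axis. Payload 4.2 kg.
Tool frame: the origin (TCP) lies at the very end of the fingers, on their centre line; the grasp point (between the pads) lies arm.hold_point_z behind it (arm.hold_point_z is the distance from the TCP to the grasp point, in mm); y points along the fingers, x is the direction in which the jaws open and shut, and the axes are right-handed (so a half turn about y gives the same grasp; the last joint's range is limited). The gripper opens to 85 mm and grips with 20 to 120 N. Pads are 22 mm wide; open, the fingers measure 114 mm over their backs; the gripper's body (76 mm by 85 mm) begins 54 mm behind the grasp point. The pads swing forward as they close: fully open they stand 13 mm farther back than shut.
Start: joints at [0.259, 0.385, 0.008, 0, -1.194, -0.259], TCP at [624.979, 0.025, 231.312] pointing down, gripper open.
Joint ranges: [-3.14, 3.14], [-1.21, 2.06], [-1.07, 1.41], [-3.16, 2.05], [-2.99, -0.16], [-3.1, 3.1]. Speed limits (rad/s): [2.79, 2.79, 3.14, 3.14, 3.14, 3.14].

### API

Orientations are given as a unit quaternion [x, y, z, w].
In Python, from bench import arm gives the robot as it stands.
- The arm moves only by the shell command python3 -m creep 'ROWS'. ROWS is JSON, a list of rows, each a list of 3 entries, a list of its own where there are three numbers: the shift along the world's x, y, z in mm, then the turn, a rotation vector about the world's x, y, z in rad, then the gripper command: -1 is shut, 1 is fully open, values between are in proportion. In form: [[[dx, dy, dz], [wx, wy, wz], jaw], ...]. A call has 1 to 12 rows; each row is the pose to reach, as a shift and turn from the pose commanded when the call began; what a row does not reach only later rows make up. A row lasts 1/12 s, in which the tool goes at most 41.7 mm and 7.16 degrees, less where a joint would pass 70% of its speed; a pose out of reach is approached as far as the arm can. A call with a gripper value outside its range is refused whole. The fingers move at their own pace and stop on an object; the grip force is fixed at half the most. Time passes only in rows, so rows that repeat a pose let the fingers close. It gives the time, the measured TCP pose, the force and the opening at its end, in the units of the state.
- arm.read_state(): the state, without advancing time (a new reading comes with each control period).
- arm.get_image(name): name is "scene" or "side" or "wrist"; returns (picture, depth): 480x640x3 uint8, red, green, blue; 480x640 float32, mm along the optical axis (not along the pixel's ray), 0 where there is no reading.
- arm.camera_params(name): a dict with "camera_matrix" (3x3 intrinsics, pixels), "extrinsics" (4x4, takes a point from world to camera coordinates); the wrist camera has in their place "T_tool_cam" (4x4, takes a point from camera to tool coordinates, whose origin is the TCP and whose axes are the tool frame's). Camera axes: x right, y down, z forward; pixel columns grow to the right and rows downward; lengths in mm; the calibration is good to about 2 mm. A picture is of the moment at which its call begins: read the wrist's pose just before it. camera_params takes no time and is no camera call.
- arm.job_done(): hands the job in, once; it reports no verdict.
The state is a dict: "clock": time; "joints": joint angles; "joint_vel": joint speeds; "joint_efforts": joint torques, N m; "position": TCP position; "ee_rot": TCP orientation; "contact_force": force on the tool from outside, world axes, zero at the start; "wrist_torque": the same for the moment, N m; "gripper_width": finger opening in mm.
Only numpy, scipy, OpenCV 4.12 (cv2) and the standard library are available. Lean on these libraries where they do the work, as an engineer would, in place of code of your own. Each camera call takes 0.05 s, during which the arm holds its last target.

### The job

Fit the riser tube with the blue head to the glaze fountain: take it out of the drip rack and push it straight down into the push-fit socket in the middle of the basin until it clicks fully home, then tug it back up until you see the socket lift a couple of millimetres in its rubber boot, to prove that it is locked. Let go and leave it standing there. Feel your way in and do not force it (never more than about 4 kg of push or pull on the socket), and leave the other two risers and the tea bowl where they are.

Things in the scene. Friction and masses are not known exactly. Their poses are not given: they have to be found in the camera images.
- basin: Round teal basin, 336 mm wide, 95 mm high, fixed; origin at the centre of its underside on the table, z up. In its middle a low grey pump housing, on it a black ribbed rubber boot 47 mm wide, and in that the upright white push-fit socket, 32 mm wide, with an orange release collar (24 mm wide) around its mouth.
- socket_spot (a point): Drawing position of the centre of the socket's mouth: fixed to the basin, on its axis, 76 mm above the table. The real socket sits loose in its boot, upright but 3 to 5 mm to one side, a different side every time, not measured: see or feel it. Height true to 0.5 mm. Bore 15.5 mm with a 1 mm chamfer: a tube over 2.4 mm off-centre lands on the flat collar. The socket slides sideways under 9 N and stays.
- home_spot (a point): Drawing position of the centre of the bore's floor, fixed to the basin, 32 mm below socket_spot (44 mm above the table), with the same sideways error. A riser that is home has its foot here, 32 mm below the mouth, and its flange 8 mm above the collar.
- socket (a joint): Height of the socket in its rubber boot, m, up positive, 0 at rest. The rubber gives 1 mm for every 4 N, to -0.008 pushed down and +0.006 pulled up. So a riser must be pushed 3 to 5 mm lower than home_spot before it clicks, and springs back after.
- collar (a joint): How far the orange collar is pressed in, m: 0 out, 0.005 in; sprung out with 6 to 10 N. It moves with four catches inside: a riser's foot meets them 20 mm deep, passing them takes 10 to 18 N and draws the collar in 3 to 4 mm; it jumps out again when the riser locks, within 1 mm of the bore's floor. Locked, the riser has 1 mm of axial play. Pressing the collar opens the catches.
- blue_head (a point): Centre of the blue head of the riser to fit, the part to grip: an upright cylinder 24 mm wide, 30 mm high, topped by a 12 mm cone (top 27 mm above this point). Local z is the riser's axis, up. The riser weighs 0.1 to 0.2 kg; below the head: a steel tube 16 mm wide, a flange 25 mm wide with its underside 79 mm below this point, then a grooved spigot 14 mm wide, 40 mm long.
- blue_foot (a point): Centre of the lower end of the blue-headed riser, on its axis, 119 mm below blue_head. The end is 12.6 mm wide with a slight bevel up to the spigot's 14 mm.
- yellow_head (a point): Centre of the yellow head of another riser of the same build, in the same rack (24 mm wide, a flared top 28 mm wide, up to 23 mm above this point). Leave alone.
- red_head (a point): Centre of the red head of a third riser of the same build, in the same rack (24 mm wide, rounded top up to 25 mm above this point). Leave alone.
- rack: Fixed wooden drip rack, 85 mm (its x) by 250 mm (its y), 55 mm high; origin at the centre of its underside. Three through-holes 18 mm wide, 75 mm apart along its y; the risers hang upright in them by their flanges, in any order, head centres 134 mm above the table. A foot clears the rack after 40 mm of lift and the other heads after 150 mm.
- teabowl_mid (a point): Middle of a dark red glazed tea bowl, 84 mm wide, 65 mm high, standing loose on the table; the point is 32 mm above its foot. Leave alone.
Mind the look-alikes: they are no part of the job. Leave any turquoise look-alike of the part that bears blue_head alone.

How it is judged (in metres and radians):
On the way, in this order (a step that is already met when the one before it is completed fails the run):
1. the blue-headed riser is locked in the socket: foot at most 3 mm above the drawing height of the bore's floor and within 9 mm of its spot sideways, collar out (pressed in less than 1.2 mm) (z of blue_foot in the frame of basin below 0.047 m and value of joint collar below 0.0012 m and horizontal distance between blue_foot and home_spot below 0.009 m), for 0.05 s.
2. it is tugged up while locked: the socket rises more than 1.5 mm in its boot, collar out, foot still within 8 mm of home (value of joint socket above 0.0015 m and z of blue_foot in the frame of basin below 0.052 m and value of joint collar below 0.0012 m and horizontal distance between blue_foot and home_spot below 0.009 m), for 0.1 s.
At the end, for the whole second after the job is handed in: The blue-headed riser stands free and at rest, upright to 0.1 rad, locked in the socket: foot within 3 mm of the height of home_spot and within 9 mm of it sideways, collar out (pressed in less than 1.2 mm); the yellow and red heads within 25 mm and the tea bowl within 20 mm of where they were (all of step 1 and z of blue_foot in the frame of basin above 0.041 m and angle between blue_head's own z axis and vertical below 0.1 rad and velocity of joint socket below 0.01 m/s and linear speed of blue_riser below 0.02 m/s and distance of each of yellow_head, red_head from where it was at the start of the episode below 0.025 m and distance of teabowl_mid from where it was at the start of the episode below 0.02 m); the robot touches nothing.
It fails at once if something presses or pulls on the basin or its socket with more than 45 N (contact force between anything else and basin above 45 N).
It fails at once if another riser is disturbed (its head moved more than 25 mm) (distance of any of yellow_head, red_head from where it was at the start of the episode above 0.025 m).
It fails at once if the tea bowl is shifted by more than 20 mm (distance of teabowl_mid from where it was at the start of the episode above 0.02 m).
It also fails if it takes over 54 s, if anything falls off the work surface, if the arm or the gripper's body presses on something with over 40 N, if the wrist force passes 120 N, or if a joint passes its speed limit or range.

## Working session

There is one attempt and no reset: what is moved stays moved. The work goes in short steps, Python scripts to look and compute and a shell command to move; the robot and the scene stay as the last step left them, time stands still between calls to the robot, and variables do not carry over. Pictures are saved under pics/ and viewed, and the job is handed in when it is done.

```bash
mkdir -p pics; ls
python3 - <<'E'
from bench import arm
import cv2,numpy as np
print(arm.read_state(), arm.hold_point_z)
for n in("scene","side","wrist"):
    p,d=arm.get_image(n); cv2.imwrite(f"pics/{n}0.png",p[:,:,::-1]); np.savez(f"pics/{n}0.npz",p=p,d=d)
    print(n,arm.camera_params(n))
E
```

```text
pics
{'clock': 0.0, 'joints': array([ 2.58567695e-01,  3.85540713e-01,  6.59711730e-03, -5.13004564e-04,
       -1.19399780e+00, -2.58612836e-01]), 'joint_vel': array([ 0.00048109,  0.00098989, -0.00108755, -0.00029479,  0.00039234,
       -0.00117091]), 'joint_efforts': array([-9.55001960e-04, -3.92286408e+01,  1.88399577e+01,  4.18616563e+00,
       -4.72148502e-03,  8.27910434e-07]), 'position': array([ 6.24400452e+02, -1.23749084e-03,  2.30217839e+02]), 'ee_rot': array([ 6.93411140e-04, -7.07075388e-01,  7.07137311e-01,  8.59164476e-04]), 'contact_force': array([-0.38116609,  0.50301426,  0.36028237]), 'wrist_torque': array([-0.00678242,  0.01242153,  0.02702629]), 'gripper_width': 85.32260965335271} 18.700000000000003
scene {'camera_matrix': array([[500.31374268,   0.        , 317.5347095 ],
       [  0.        , 500.31374268, 246.49309656],
       [  0.        ,   0.        ,   1.        ]]), 'extrinsics': array([[-1.87001798e-01,  9.82311108e-01,  9.75784933e-03,
         8.31198188e+01],
       [ 8.23962688e-01,  1.62250247e-01, -5.42918360e-01,
        -4.16659762e+02],
    
[... 536 characters left out ...]
 [ 2.56317783e-01, -7.38354693e-01, -6.23805692e-01,
         1.01970844e+03],
       [ 0.00000000e+00,  0.00000000e+00,  0.00000000e+00,
         1.00000000e+00]])}
wrist {'camera_matrix': array([[364.8409924 ,   0.        , 320.76946545],
       [  0.        , 364.8409924 , 236.4117208 ],
       [  0.        ,   0.        ,   1.        ]]), 'T_tool_cam': array([[ 9.99999770e-01,  6.16048781e-04,  2.82368984e-04,
        -8.95818274e-01],
       [-1.13105488e-04, -2.59103645e-01,  9.65849516e-01,
        -1.42474983e+02],
       [ 6.68173250e-04, -9.65849327e-01, -2.59103516e-01,
         6.59175684e+01],
       [ 0.00000000e+00,  0.00000000e+00,  0.00000000e+00,
         1.00000000e+00]])}
```

View pics/scene0.png

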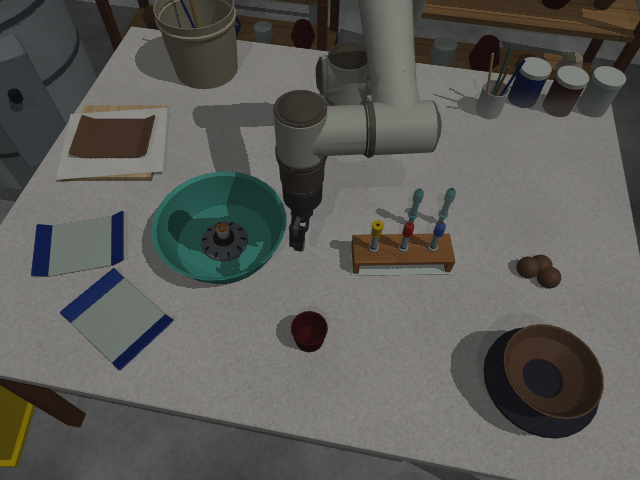

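View pics/side0.png

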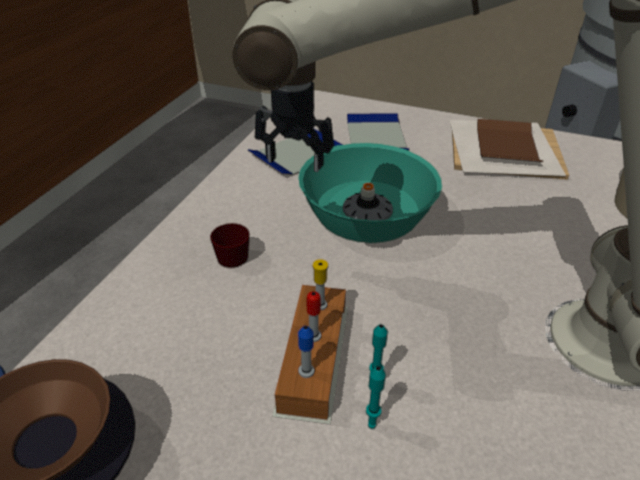

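View pics/wrist0.png

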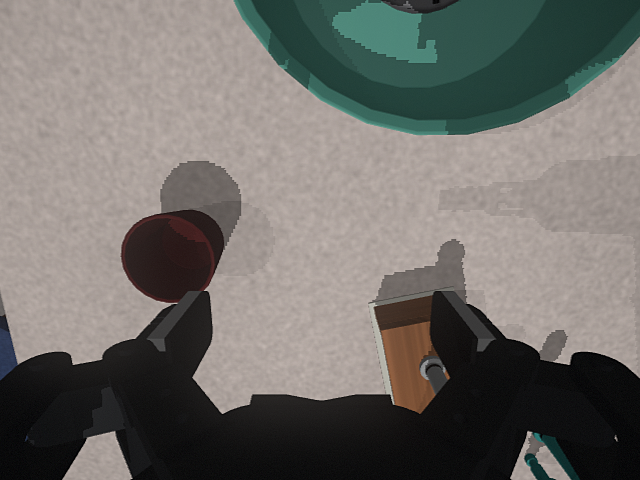

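```bash
cat > h.py <<'E'
import cv2,numpy as np
from bench import arm
from scipy.spatial.transform import Rotation as R
def load(n,t): z=np.load(f"pics/{n}{t}.npz"); return z["p"],z["d"]
def cam(n,st=None):
    c=arm.camera_params(n);K=c["camera_matrix"]
    if n=="wrist":
        T=np.eye(4);T[:3,:3]=R.from_quat(st["ee_rot"]).as_matrix();T[:3,3]=st["position"];return K,T@c["T_tool_cam"]
    return K,np.linalg.inv(c["extrinsics"])
def ray(K,T,u,v):
    d=T[:3,:3]@np.linalg.solve(K,[u,v,1.]);return T[:3,3],d
def onz(K,T,u,v,z):
    o,d=ray(K,T,u,v);return o+d*(z-o[2])/d[2]
def deproj(K,T,m,d):
    v,u=np.nonzero(m&(d>0));z=d[v,u];P=np.c_[(u-K[0,2])/K[0,0]*z,(v-K[1,2])/K[1,1]*z,z];return P@T[:3,:3].T+T[:3,3]
def tri(rs):
    A=np.zeros((3,3));b=np.zeros(3)
    for o,d in rs:
        d=d/np.linalg.norm(d);M=np.eye(3)-np.outer(d,d);A+=M;b+=M@o
    x=np.linalg.solve(A,b);return x,[np.linalg.norm(np.cross(x-o,d/np.linalg.norm(d))) for o,d in rs]
E
python3 - <<'E'
from h import *
rng={"blue":((105,118),120,60),"yellow":((22,34),150,80),"red":((0,4),170,80),"turq":((84,96),100,60),"orange":((5,18),150,80)}
for n in("scene","side"):
    p,d=load(n,0);K,T=cam(n);h=cv2.cvtColor(p,cv2.COLOR_RGB2HSV)
    for k,((a,b),s,v) in rng.items():
        m=((h[...,0]>=a)&(h[...,0]<=b)&(h[...,1]>s)&(h[...,2]>v)).astype(np.uint8)
        N,l,st,c=cv2.connectedComponentsWithStats(m)
        for i in range(1,N):
            if 25<st[i,4]<1500:
                P=deproj(K,T,l==i,d);print(n,k,st[i],c[i].round(1),np.median(P,0).round(0),P.min(0).round(),P.max(0).round())
cs=[]
for n,(x0,y0,w,hh) in(("scene",(340,170,130,120)),("side",(260,240,150,200)),("side",(320,160,100,75)),("scene",(190,205,75,60))):
    p,_=load(n,0);cs.append(cv2.resize(p[y0:y0+hh,x0:x0+w],(400,300 if 1 else 0),interpolation=cv2.INTER_NEAREST))
cv2.imwrite("pics/crops.png",np.vstack([np.hstack(cs[:2]),np.hstack(cs[2:])])[:,:,::-1])
E
```

```text
scene blue [111 211  12  54 509] [117.1 237.2] [ 589. -508.   17.] [ 507. -556.    5.] [ 662. -467.   29.]
scene blue [ 31 224  21  52 814] [ 41.6 250.2] [ 662. -683.   16.] [ 581. -728.    2.] [ 736. -639.   27.]
scene blue [436 224  10  13  76] [440.6 229.2] [493. 304. 149.] [483. 291. 119.] [498. 313. 160.]
scene blue [  61  268   63   54 1009] [ 91.5 294.8] [ 758. -503.   16.] [ 682. -551.    3.] [ 831. -449.   28.]
scene blue [119 319  54  51 138] [145.3 344.4] [ 856. -324.   23.] [ 786. -362.   17.] [ 923. -284.   29.]
scene yellow [372 220  12  10  79] [377.4 224.8] [518. 155. 156.] [503. 142. 152.] [527. 168. 161.]
scene yellow [  0 402  33  65 476] [ 18.2 438.9] [1030. -947. -732.] [ 900. -981. -746.] [1118. -916. -718.]
scene red [406 222   8   8  37] [409.9 225.7] [504. 231. 156.] [494. 221. 147.] [511. 239. 161.]
scene orange [354 235  18   9  93] [364.8 237.8] [488. 132.  55.] [477. 102.  49.] [504. 146.  58.]
scene orange [383 234  20  10  96] [395.  237.5] [472. 208.  54.] [459. 175.  49.] [489. 223.  60.]
scene orange [412 234  21   9 104] [424.4 237. ] [456. 282.  54
[... 1835 characters left out ...]
2  37] [305.6 185.3] [ 678. -175.   76.] [ 659. -227.   48.] [ 684. -130.   94.]
side turq [412 186  20  19  85] [422.1 196.3] [ 418. -302.   33.] [ 391. -319.    2.] [ 443. -258.   55.]
side turq [309 194  12   9  32] [314.2 198. ] [ 664. -205.   23.] [ 624. -237.    4.] [671. -99.  94.]
side turq [327 196  10  10  26] [331.8 201.8] [ 627. -226.    6.] [ 619. -260.    4.] [ 635. -214.    8.]
side turq [328 216  22  11  62] [337.6 221.7] [563. -84.  67.] [535. -95.  46.] [588. -75.  81.]
side turq [ 366  326   21  102 1045] [375.9 374.8] [366. 328. 111.] [350. 239.   5.] [390. 338. 150.]
side orange [364 183   9   7  39] [368. 186.] [ 538. -233.   75.] [ 526. -243.   63.] [ 548. -215.   80.]
```

View pics/crops.png

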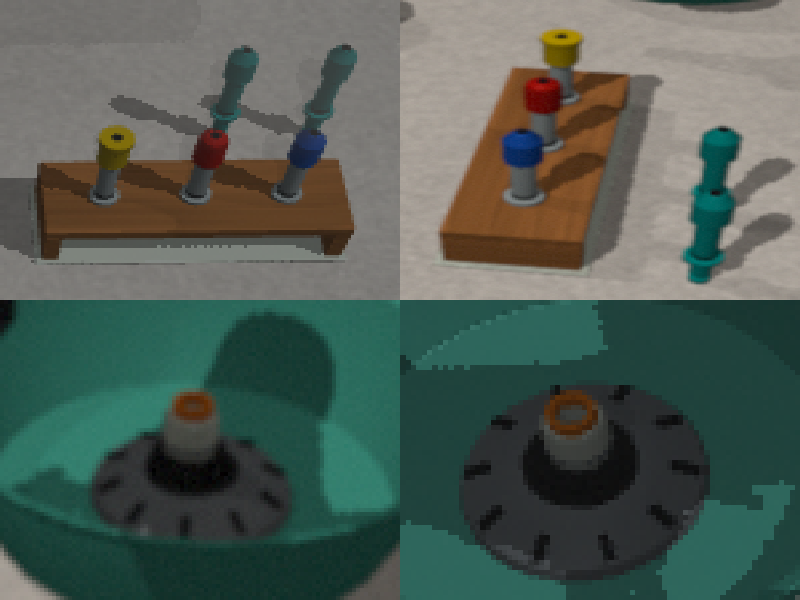

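Run:
```python
from h import *
def cents(lo,hi,s,v,box):
    rs=[];cc=[]
    for n in("scene","side"):
        p,d=load(n,0);K,T=cam(n);h=cv2.cvtColor(p,cv2.COLOR_RGB2HSV)
        m=((h[...,0]>=lo)&(h[...,0]<=hi)&(h[...,1]>s)&(h[...,2]>v)).astype(np.uint8)
        x0,y0,x1,y1=box[n];q=np.zeros_like(m);q[y0:y1,x0:x1]=m[y0:y1,x0:x1]
        N,l,st,c=cv2.connectedComponentsWithStats(q);i=1+np.argmax(st[1:,4]);cc.append((st[i],c[i].round(1)))
        rs.append(ray(K,T,*c[i]))
    return tri(rs),cc
B={"scene":(425,215,460,260),"side":(290,315,320,360)}
print(cents(100,125,80,30,B))
print("red",cents(0,6,100,40,{"scene":(400,218,417,240),"side":(300,285,325,320)}))
print("yel",cents(20,36,100,40,{"scene":(365,215,390,245),"side":(305,255,335,290)}))
print("collar",cents(3,20,100,40,{"scene":(205,215,240,240),"side":(355,178,380,195)}))
# basin rim centre: depth points z 85..100
Ps=[]
for n in("scene","side"):
    p,d=load(n,0);K,T=cam(n);h=cv2.cvtColor(p,cv2.COLOR_RGB2HSV)
    m=(h[...,0]>=75)&(h[...,0]<=95)&(h[...,1]>90)&(d>0)
    P=deproj(K,T,m,d);P=P[(P[:,1]<0)]; P=P[(P[:,2]>89)&(P[:,2]<100)];
    A=np.c_[2*P[:,:2],np.ones(len(P))];s=np.linalg.lstsq(A,(P[:,:2]**2).sum(1),rcond=None)[0]
    r=np.hypot(*(P[:,:2]-s[:2]).T);k=abs(r-np.median(r))<10;P=P[k]
    A=np.c_[2*P[:,:2],np.ones(len(P))];s=np.linalg.lstsq(A,(P[:,:2]**2).sum(1),rcond=None)[0]
    print(n,len(P),s[:2],np.sqrt(s[2]+s[0]**2+s[1]**2))
```

```text
((array([483.50134726, 300.91375523, 133.76107293]), [np.float64(1.0865542113796292), np.float64(1.0865542113796522)]), [(array([433, 221,  13,  16, 128], dtype=int32), array([439. , 229.2])), (array([298, 327,  16,  25, 325], dtype=int32), array([305.5, 338.6]))])
red ((array([499.25454062, 227.9186797 , 135.16001624]), [np.float64(1.2106534653555718), np.float64(1.210653465355653)]), [(array([403, 222,  11,  16, 133], dtype=int32), array([408. , 229.4])), (array([307, 291,  14,  25, 288], dtype=int32), array([313.2, 303.2]))])
yel ((array([514.58374212, 154.63705768, 139.9620812 ]), [np.float64(0.525342793205957), np.float64(0.5253427932060187)]), [(array([371, 220,  13,  18, 172], dtype=int32), array([376.7, 228.3])), (array([312, 259,  16,  26, 323], dtype=int32), array([319.8, 270.9]))])
collar ((array([ 538.37392111, -230.54676349,   72.6999908 ]), [np.float64(0.6007162485072856), np.float64(0.6007162485072012)]), [(array([217, 223,  10,   9,  60], dtype=int32), array([221.5, 227. ])), (array([363, 183,  11,   7,  60], dtype=int32), array([367.9, 186.1]))])
scene 1218 [ 538.81175629 -233.2547136 ] 161.5092873009948
side 968 [ 535.8182309  -232.09963523] 161.3136166471141
```

```bash
python3 -m creep '[[[-40,80,0],[0,0,0],1],[[-80,160,0],[0,0,0],1],[[-115,240,0],[0,0,0],1],[[-142,301.5,0],[0,0,0],1],[[-142,301.5,0],[0,0,0],1],[[-142,301.5,0],[0,0,0],1],[[-142,301.5,0],[0,0,0],1],[[-142,301.5,-40],[0,0,0],0.6],[[-142,301.5,-40],[0,0,0],0.6],[[-142,301.5,-40],[0,0,0],0.6],[[-142,301.5,-40],[0,0,0],0.6],[[-142,301.5,-40],[0,0,0],0.6]]'
python3 - <<'E'
from h import *
import pickle
s=arm.read_state();print(s["position"])
for n in("wrist","scene"):
    p,d=arm.get_image(n); cv2.imwrite(f"pics/{n}1.png",p[:,:,::-1]); np.savez(f"pics/{n}1.npz",p=p,d=d)
p,d=load("wrist",1);K,T=cam("wrist",s);h=cv2.cvtColor(p,cv2.COLOR_RGB2HSV)
m=((h[...,0]>=100)&(h[...,0]<=125)&(h[...,1]>80)&(h[...,2]>30)).astype(np.uint8)
N,l,st,c=cv2.connectedComponentsWithStats(m)
for i in range(1,N):
    if st[i,4]>200:
        P=deproj(K,T,l==i,d);print(st[i],c[i],np.median(P,0),P.min(0),P.max(0))
        top=P[P[:,2]>P[:,2].max()-5];print(top.mean(0))
E
```

```text
clock: 1.15
position: [483.8, 300.9, 191.8]
ee_rot: [-0.0, -0.707, 0.707, -0.0]
contact_force: [0.9, -0.2, 0.4]
gripper_width: 68.4
[483.75592556 300.86317106 191.84445449]
[ 302  230   44   55 1714] [323.09393232 255.94399067] [483.43919544 293.74512875 152.48759046] [471.58189305 287.58299145 119.74155394] [494.68348619 311.28059023 162.24956895]
[483.55234079 298.3210984  159.48778819]
```

View pics/wrist1.png

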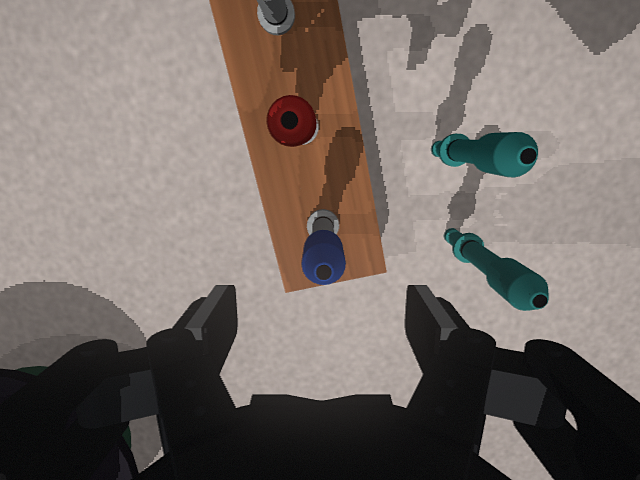

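```bash
python3 -m creep '[[[-0.5,-1.2,-30],[0,0,0],0.6],[[-0.5,-1.2,-60],[0,0,0],0.4],[[-0.5,-1.2,-76.5],[0,0,0],0.2],[[-0.5,-1.2,-76.5],[0,0,0],0.2],[[-0.5,-1.2,-76.5],[0,0,0],-0.1],[[-0.5,-1.2,-76.5],[0,0,0],-0.2],[[-0.5,-1.2,-76.5],[0,0,0],-1],[[-0.5,-1.2,-76.5],[0,0,0],-1],[[-0.5,-1.2,-76.5],[0,0,0],-1],[[-0.5,-1.2,-76.5],[0,0,0],-1],[[-0.5,-1.2,-76.5],[0,0,0],-1],[[-0.5,-1.2,-76.5],[0,0,0],-1]]'
```

```text
clock: 2.25
position: [483.3, 301.0, 117.0]
ee_rot: [0.001, 0.708, -0.706, 0.001]
contact_force: [-1.9, -1.5, 5.8]
gripper_width: 22.3
```

```bash
python3 -m creep '[[[0,0,0],[0,0,0],-1],[[0,0,6],[0,0,0],-1],[[0,0,15],[0,0,0],-1],[[0,0,30],[0,0,0],-1],[[0,0,55],[0,0,0],-1],[[0,0,90],[0,0,0],-1],[[0,0,125],[0,0,0],-1],[[0,0,160],[0,0,0],-1],[[0,0,172],[0,0,0],-1],[[0,0,172],[0,0,0],-1],[[0,0,172],[0,0,0],-1],[[0,0,172],[0,0,0],-1]]'
python3 - <<'E'
from h import *
s=arm.read_state();print(s["position"],s["contact_force"],s["gripper_width"])
for n in("wrist","side"):
    p,d=arm.get_image(n); cv2.imwrite(f"pics/{n}2.png",p[:,:,::-1])
    np.savez(f"pics/{n}2.npz",p=p,d=d)
E
```

```text
clock: 3.25
position: [481.5, 299.7, 284.9]
ee_rot: [0.001, -0.706, 0.708, 0.001]
contact_force: [-0.6, 0.3, -1.9]
gripper_width: 22.4
[481.45660066 299.69546005 284.88652599] [-0.55910808  0.25193569 -1.87333287] 22.42288213293002
```

View pics/wrist2.png

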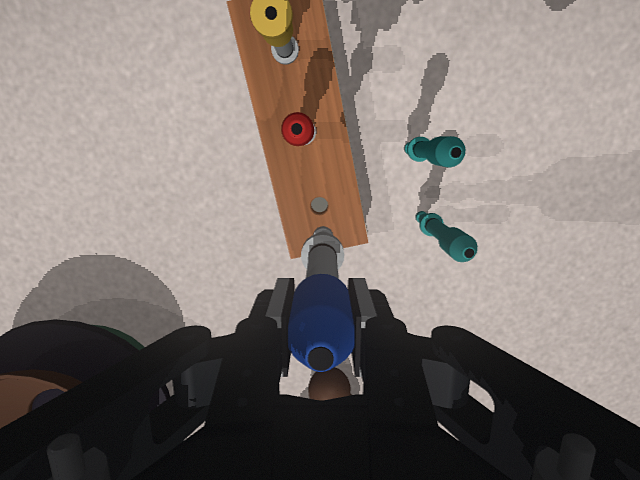

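View pics/side2.png

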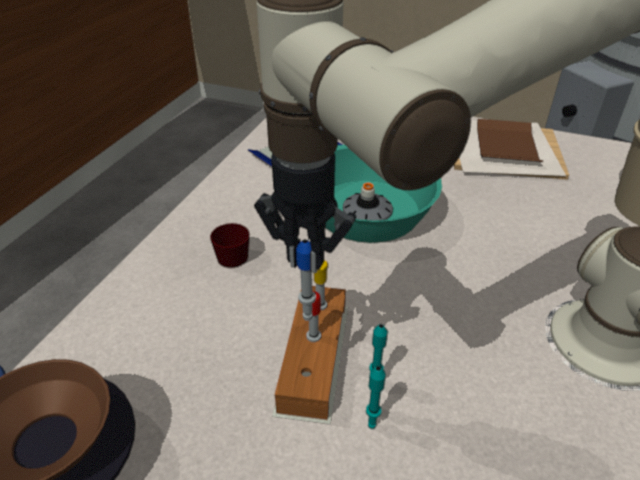

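```bash
python3 -m creep '[[[4,-35,0],[0,0,0],-1],[[8,-75,0],[0,0,0],-1],[[12,-115,0],[0,0,0],-1],[[17,-155,0],[0,0,0],-1],[[21,-195,0],[0,0,0],-1],[[25,-235,0],[0,0,0],-1],[[30,-275,0],[0,0,0],-1],[[34,-315,0],[0,0,0],-1],[[38,-355,0],[0,0,0],-1],[[43,-395,0],[0,0,0],-1],[[47,-435,0],[0,0,0],-1],[[51,-470,0],[0,0,0],-1]]'
python3 -m creep '[[[3,-25,0],[0,0,0],-1],[[5,-50,0],[0,0,0],-1],[[5,-60,-20],[0,0,0],-1],[[5,-60,-45],[0,0,0],-1],[[5,-60,-75],[0,0,0],-1],[[5,-60,-75],[0,0,0],-1],[[5,-60,-75],[0,0,0],-1],[[5,-60,-75],[0,0,0],-1],[[5,-60,-75],[0,0,0],-1]]'
python3 - <<'E'
from h import *
s=arm.read_state();print(s["position"],s["contact_force"],s["gripper_width"])
for n in("wrist","side","scene"):
    p,d=arm.get_image(n); cv2.imwrite(f"pics/{n}3.png",p[:,:,::-1])
    np.savez(f"pics/{n}3.npz",p=p,d=d)
p,_=load("side",3);q,_=load("scene",3)
cv2.imwrite("pics/c3.png",np.hstack([cv2.resize(p[100:225,320:420],(400,500)),cv2.resize(q[120:245,180:280],(400,500))])[:,:,::-1])
E
```

```text
clock: 4.35
position: [532.7, -172.1, 285.3]
ee_rot: [-0.001, 0.707, -0.707, -0.001]
contact_force: [0.5, 0.9, -2.1]
gripper_width: 22.4
clock: 5.1
position: [539.8, -229.8, 213.8]
ee_rot: [-0.001, -0.707, 0.708, -0.001]
contact_force: [-0.6, 0.4, -1.5]
gripper_width: 22.3
[ 539.75576571 -229.82743028  213.8407813 ] [-0.62887278  0.39044972 -1.53088586] 22.3136585815265
```

View pics/wrist3.png

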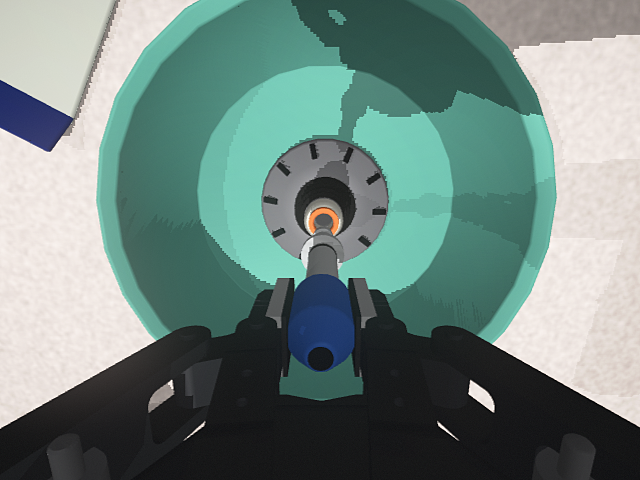

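View pics/c3.png

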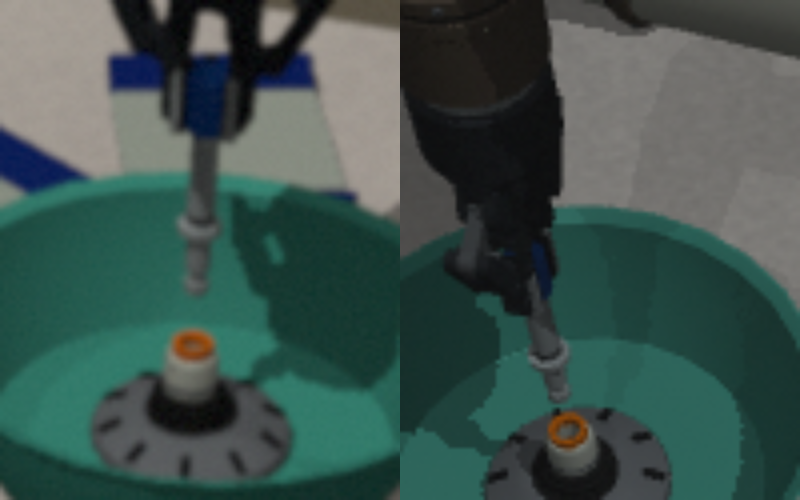

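Run:
```python
from h import *
p,d=load("wrist",3)
cv2.imwrite("pics/w3z.png",cv2.resize(p[190:270,280:380],(800,640),interpolation=cv2.INTER_CUBIC)[:600,:,::-1])
s={"position":np.array([539.756,-229.827,213.841]),"ee_rot":[-0.0005,-.7071,.7071,-0.0005]}
s=arm.read_state()
K,T=cam("wrist",s)
h=cv2.cvtColor(p,cv2.COLOR_RGB2HSV)
m=((h[...,0]>=3)&(h[...,0]<=20)&(h[...,1]>120)&(h[...,2]>80));m[:190]=0;m[270:]=0
v,u=np.nonzero(m);print(u.min(),u.max(),v.min(),v.max())
hull=cv2.convexHull(np.c_[u,v].astype(np.int32));print(cv2.fitEllipse(hull))
for n,pts in(("side",((368.5,171.8),(368.2,186))),("scene",((219.5,219.5),(222.2,227.5)))):
    Kk,Tt=cam(n);print(n,onz(Kk,Tt,*pts[0],113.5),onz(Kk,Tt,*pts[1],76))
```

```text
309 338 207 233
((323.2466735839844, 222.01077270507812), (29.788368225097656, 30.555400848388672), 178.04421997070312)
side [ 538.61305562 -229.08665882  113.5       ] [ 536.41941844 -227.25545366   76.        ]
scene [ 544.73760805 -227.13243431  113.5       ] [ 542.30299781 -226.82886532   76.        ]
```

View pics/w3z.png

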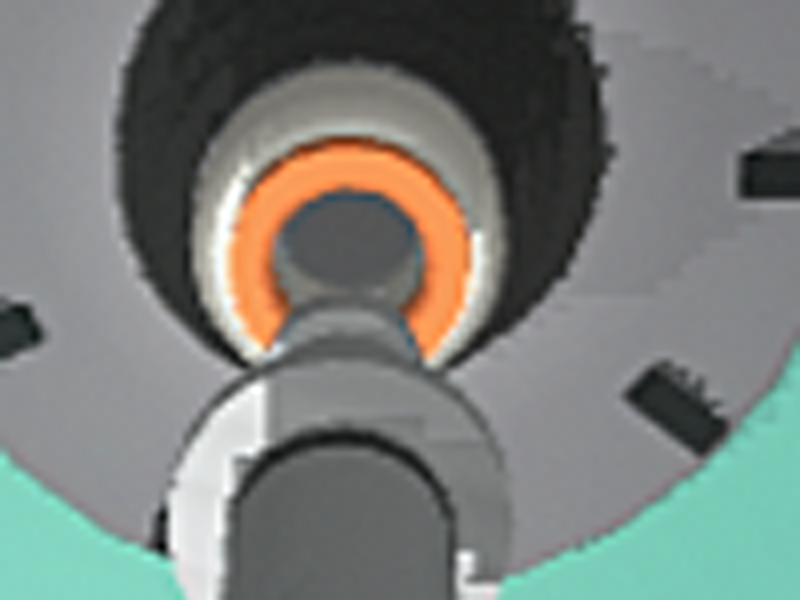

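Run:
```python
from h import *
s=arm.read_state();K,T=cam("wrist",s);print(T[:3,3],s["position"])
def proj(P): q=np.linalg.inv(T)@np.r_[P,1];q=K@q[:3];return q[:2]/q[2]
c=onz(K,T,323.7,222.1,76);print("collar",c)
tx,ty,tz=s["position"]
for z,nm in((tz+18.7+27,"tip"),(tz+18.7-79,"flange"),(tz+18.7-119,"foot")): print(nm,z,proj([tx,ty,z]))
q=np.array([tx,ty,tz-100.3]); print("left/right/front/back foot edge",[proj(q+np.array(e)).round(1) for e in([6.3,0,0],[-6.3,0,0],[0,6.3,0],[0,-6.3,0])])
q=np.array([tx,ty,tz-60.3]);print("flange edges",[proj(q+np.array(e)).round(1) for e in([12.5,0,0],[-12.5,0,0],[0,12.5,0],[0,-12.5,0])])
```

```text
[ 539.73630675 -295.45070318  355.95657243] [ 539.22284526 -229.61989108  213.44373808]
collar [ 538.13766934 -232.18015282   76.        ]
tip 259.1437380844783 [323.10721363 363.70291132]
flange 153.14373808447831 [322.48611902 255.53991698]
foot 113.14373808447831 [322.3831377  237.60582401]
left/right/front/back foot edge [array([313.2, 237.6]), array([331.5, 237.6]), array([322.4, 246.4]), array([322.4, 228.7])]
flange edges [array([301.1, 255.5]), array([343.9, 255.6]), array([322.4, 275.6]), array([322.5, 234.8])]
```

```bash
python3 -m creep '[[[-0.9,-1.5,-15],[0,0,0],-1],[[-0.9,-1.5,-31],[0,0,0],-1],[[-0.9,-1.5,-31],[0,0,0],-1],[[-0.9,-1.5,-31],[0,0,0],-1],[[-0.9,-1.5,-31],[0,0,0],-1],[[-0.9,-1.5,-31],[0,0,0],-1]]'
python3 - <<'E'
from h import *
s=arm.read_state();print(s["position"],s["contact_force"],s["gripper_width"])
cs=[]
for n,(x0,y0) in(("wrist",(290,195)),("side",(343,150)),("scene",(198,195))):
    p,d=arm.get_image(n); cv2.imwrite(f"pics/{n}4.png",p[:,:,::-1])
    np.savez(f"pics/{n}4.npz",p=p,d=d)
    w=50 if n!="wrist" else 66
    cs.append(cv2.resize(p[y0:y0+w,x0:x0+w],(400,400) if n!="wrist" else (800//2*1,400),interpolation=cv2.INTER_CUBIC))
cv2.imwrite("pics/c4.png",np.hstack(cs[1:])[:,:,::-1]);cv2.imwrite("pics/w4.png",cv2.resize(cs[0],(600,600))[:,:,::-1])
K,T=cam("wrist",s)
def proj(P): q=np.linalg.inv(T)@np.r_[P,1];q=K@q[:3];return q[:2]/q[2]
tx,ty,tz=s["position"];q=np.array([tx,ty,tz-100.3]);print(q,[proj(q+np.array(e)).round(1) for e in([6.3,0,0],[-6.3,0,0],[0,6.3,0],[0,-6.3,0])])
q=np.array([tx,ty,tz-60.3]);print("flange edges",[proj(q+np.array(e)).round(1) for e in([12.5,0,0],[-12.5,0,0],[0,12.5,0],[0,-12.5,0])])
E
```

```text
clock: 5.75
position: [538.4, -231.4, 182.3]
ee_rot: [-0.001, -0.707, 0.707, -0.001]
contact_force: [0.5, 0.2, -1.7]
gripper_width: 22.5
[ 538.42462293 -231.37147885  182.30557057] [ 0.54115734  0.15675015 -1.71660731] 22.471158556378647
[ 538.42462293 -231.37147885   82.00557057] [array([313.2, 237.6]), array([331.5, 237.6]), array([322.3, 246.4]), array([322.4, 228.8])]
flange edges [array([301. , 255.5]), array([343.9, 255.6]), array([322.4, 275.7]), array([322.5, 234.8])]
```

View pics/c4.png

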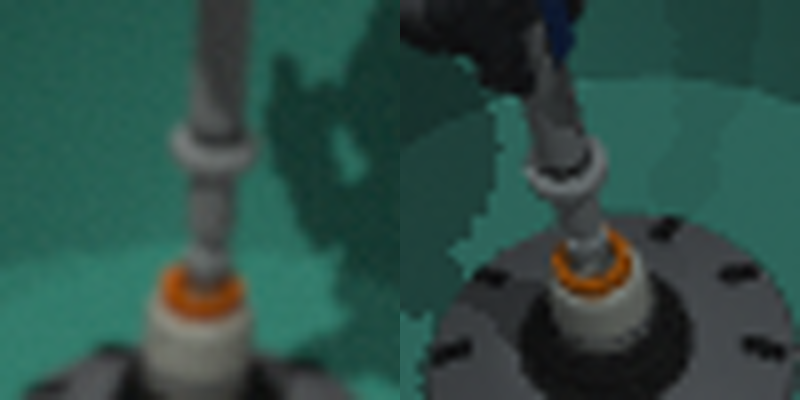

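View pics/w4.png

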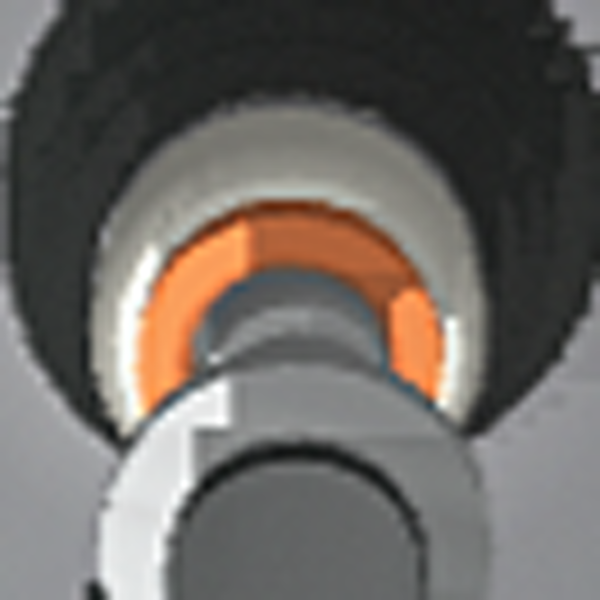

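Run:
```python
from h import *
s=arm.read_state();K,T=cam("wrist",s)
print(s["position"],onz(K,T,321.9,233.5,76),onz(K,T,322.7,237.6,s["position"][2]-100.3))
def proj(P): q=np.linalg.inv(T)@np.r_[P,1];q=K@q[:3];return q[:2]/q[2]
c=onz(K,T,321.9,233.5,76)
print([proj(c+np.array(e)).round(1) for e in([12,0,0],[-12,0,0],[0,12,0],[0,-12,0])])
for n,f,c in(("side",(343+206/8,150+282/8),(343+203/8,150+292/8)),("scene",(198+190/8,195+267/8),(198+192/8,195+264/8))):
    K,T=cam(n);print(n,onz(K,T,*f,82)-onz(K,T,*c,76))
```

```text
[ 537.99776138 -231.25485395  181.70384702] [ 538.19306958 -232.75318692   76.        ] [ 537.64729202 -231.2346719    81.40384702]
[array([304.8, 233.5]), array([339. , 233.5]), array([321.9, 249.8]), array([321.9, 216.8])]
side [-1.56411368  3.45088694  6.        ]
scene [5.09153029 1.81423232 6.        ]
```

```bash
python3 -m creep '[[[0.3,-1.7,0],[0,0,0],-1],[[0.3,-1.7,-2],[0,0,0],-1],[[0.3,-1.7,-4],[0,0,0],-1],[[0.3,-1.7,-6],[0,0,0],-1],[[0.3,-1.7,-6],[0,0,0],-1],[[0.3,-1.7,-6],[0,0,0],-1]]'
python3 -m creep '[[[0,0,-1],[0,0,0],-1],[[0,0,-2],[0,0,0],-1],[[0,0,-2],[0,0,0],-1],[[0,0,-2],[0,0,0],-1]]'
```

```text
clock: 6.4
position: [538.4, -233.2, 175.8]
ee_rot: [-0.0, -0.707, 0.707, -0.001]
contact_force: [-1.1, 0.5, 4.1]
gripper_width: 22.6
clock: 6.73
position: [538.4, -233.1, 173.6]
ee_rot: [-0.0, -0.707, 0.707, -0.001]
contact_force: [-0.8, 0.8, 4.9]
gripper_width: 22.3
```

Run:
```python
from h import *
s=arm.read_state();print(s["position"],s["contact_force"],s["wrist_torque"])
cs=[]
for n,(x0,y0) in(("wrist",(290,195)),("side",(343,150)),("scene",(198,195))):
    p,d=arm.get_image(n); np.savez(f"pics/{n}5.npz",p=p,d=d)
    w=50 if n!="wrist" else 66
    cs.append(cv2.resize(p[y0:y0+w,x0:x0+w],(400,400) if n!="wrist" else (600,600),interpolation=cv2.INTER_CUBIC))
cv2.imwrite("pics/c5.png",np.hstack(cs[1:])[:,:,::-1]);cv2.imwrite("pics/w5.png",cs[0][:,:,::-1])
```

```text
[ 538.35509056 -233.11083941  173.57101977] [-0.82565398  0.81536625  4.88366674] [-0.04715599  0.2168814  -0.04118901]
```

View pics/c5.png

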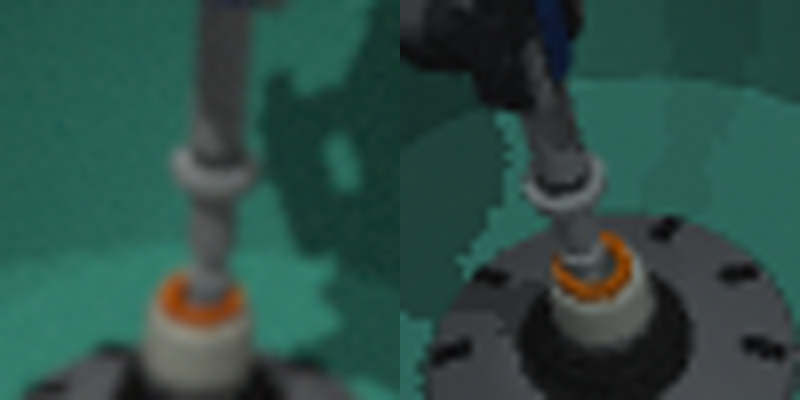

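View pics/w5.png

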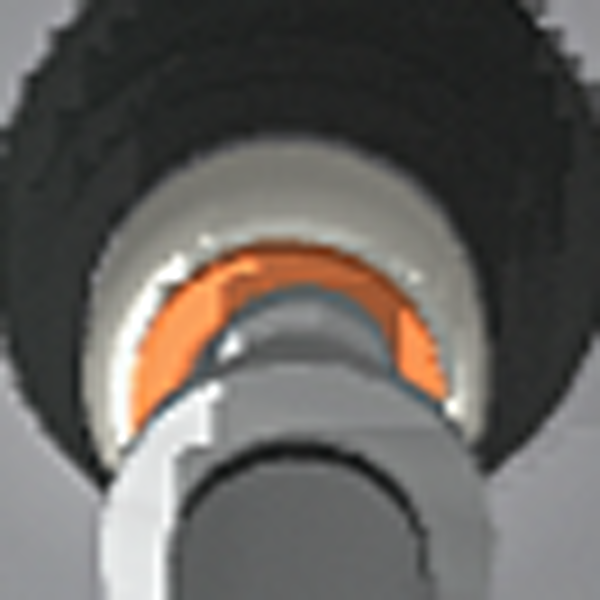

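```bash
python3 - <<'E'
from h import *
s=arm.read_state();K,T=cam("wrist",s)
for z in (76,74,73): print(z,onz(K,T,290+290/9.09,238.1,z))
print(s["position"])
E
python3 -m creep '[[[0,0,4],[0,0,0],-1],[[1.4,0,5],[0,0,0],-1],[[1.4,0,5],[0,0,0],-1],[[1.4,0,5],[0,0,0],-1]]'
python3 - <<'E'
from h import *
s=arm.read_state();print(s["position"],s["contact_force"],s["wrist_torque"])
cs=[]
for n,(x0,y0) in(("wrist",(290,195)),("side",(343,150)),("scene",(198,195))):
    p,d=arm.get_image(n); np.savez(f"pics/{n}6.npz",p=p,d=d)
    w=50 if n!="wrist" else 66
    cs.append(cv2.resize(p[y0:y0+w,x0:x0+w],(400,400) if n!="wrist" else (600,600),interpolation=cv2.INTER_CUBIC))
cv2.imwrite("pics/c6.png",np.hstack(cs[1:])[:,:,::-1]);cv2.imwrite("pics/w6.png",cs[0][:,:,::-1])
E
```

```text
76 [ 538.54605808 -233.52725841   76.        ]
74 [ 538.54170537 -232.98247961   74.        ]
73 [ 538.53952902 -232.71009021   73.        ]
[ 538.35458902 -233.13281785  173.61605693]
clock: 7.22
position: [538.9, -232.5, 176.8]
ee_rot: [-0.0, 0.707, -0.707, -0.001]
contact_force: [0.4, -0.1, -1.4]
gripper_width: 22.4
[ 538.88452854 -232.51701114  176.75859245] [ 0.3843475  -0.13799512 -1.35521411] [ 0.107777   -0.12021569 -0.01979516]
```

View pics/c6.png

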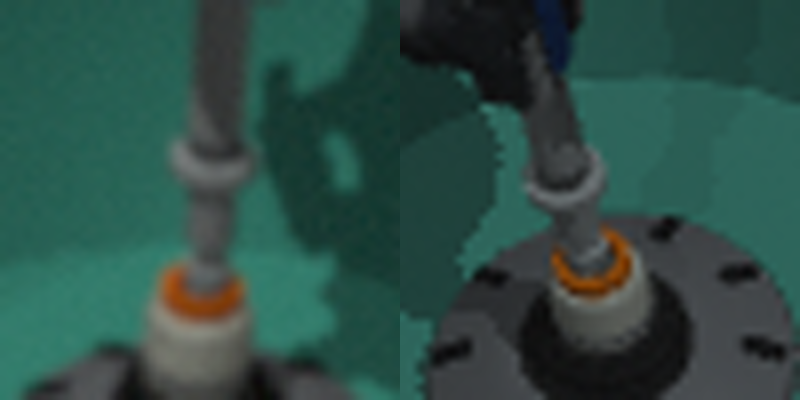

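View pics/w6.png

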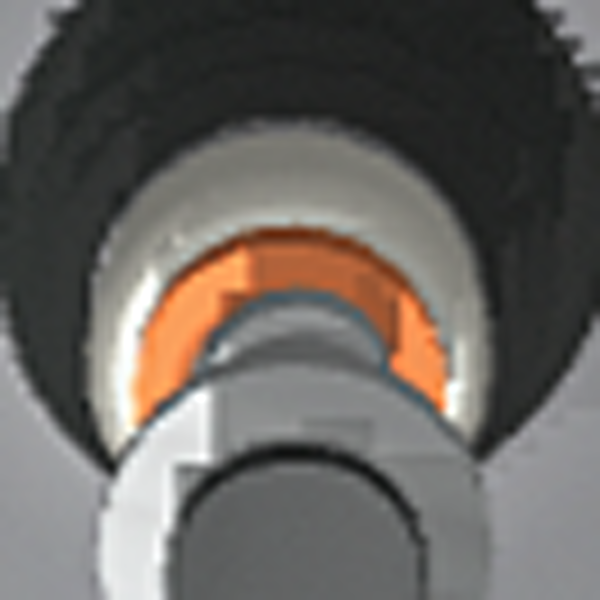

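```bash
python3 -m creep '[[[0.6,-0.6,0],[0,0,0],-1],[[0.6,-0.6,0],[0,0,0],-1],[[0.6,-0.6,-2],[0,0,0],-1],[[0.6,-0.6,-4],[0,0,0],-1],[[0.6,-0.6,-4],[0,0,0],-1],[[0.6,-0.6,-4],[0,0,0],-1]]'
python3 -m creep '[[[0,0,-1],[0,0,0],-1],[[0,0,-2],[0,0,0],-1],[[0,0,-2],[0,0,0],-1],[[0,0,-2],[0,0,0],-1]]'
```

```text
clock: 7.87
position: [539.7, -233.2, 173.3]
ee_rot: [-0.0, 0.707, -0.707, -0.0]
contact_force: [-0.5, 1.9, -2.2]
gripper_width: 22.1
clock: 8.2
position: [539.8, -233.4, 171.8]
ee_rot: [-0.0, 0.707, -0.707, -0.0]
contact_force: [-0.9, 1.8, -2.1]
gripper_width: 22.5
```

```bash
python3 -m creep '[[[0,0.5,-2],[0,0,0],-1],[[0,0.5,-4],[0,0,0],-1],[[0,0.5,-6],[0,0,0],-1],[[0,0.5,-8],[0,0,0],-1],[[0,0.5,-10],[0,0,0],-1],[[0,0.5,-12],[0,0,0],-1],[[0,0.5,-12],[0,0,0],-1],[[0,0.5,-12],[0,0,0],-1]]'
```

```text
clock: 8.87
position: [539.8, -232.9, 159.5]
ee_rot: [-0.0, 0.707, -0.707, -0.0]
contact_force: [-0.3, 1.4, -2.6]
gripper_width: 22.1
```

```bash
python3 -m creep '[[[0,0.3,-1],[0,0,0],-1],[[0,0.3,-2],[0,0,0],-1],[[0,0.3,-3],[0,0,0],-1],[[0,0.3,-4],[0,0,0],-1],[[0,0.3,-5],[0,0,0],-1],[[0,0.3,-5],[0,0,0],-1]]'
python3 -m creep '[[[0,0,-1],[0,0,0],-1],[[0,0,-2],[0,0,0],-1],[[0,0,-3],[0,0,0],-1],[[0,0,-3],[0,0,0],-1]]'
```

```text
clock: 9.37
position: [540.2, -232.8, 155.6]
ee_rot: [-0.0, -0.707, 0.707, -0.0]
contact_force: [-1.3, 1.9, 4.6]
gripper_width: 22.6
clock: 9.7
position: [540.6, -233.0, 153.7]
ee_rot: [-0.0, -0.707, 0.708, -0.001]
contact_force: [-1.7, 2.3, 10.0]
gripper_width: 22.5
```

```bash
python3 -m creep '[[[0,0,-1],[0,0,0],-1],[[0,0,-2],[0,0,0],-1],[[0,0,-3],[0,0,0],-1],[[0,0,-3],[0,0,0],-1]]'
python3 -m creep '[[[0,0,-1],[0,0,0],-1],[[0,0,-2],[0,0,0],-1],[[0,0,-3],[0,0,0],-1],[[0,0,-3],[0,0,0],-1]]'
```

```text
clock: 10.03
position: [539.5, -232.2, 148.1]
ee_rot: [0.0, 0.708, -0.707, -0.0]
contact_force: [0.1, 1.8, -3.4]
gripper_width: 22.3
clock: 10.37
position: [539.7, -232.7, 145.5]
ee_rot: [0.0, -0.707, 0.707, 0.0]
contact_force: [-0.3, 1.0, 0.6]
gripper_width: 22.4
```

```bash
python3 -m creep '[[[0,0,-1],[0,0,0],-1],[[0,0,-2],[0,0,0],-1],[[0,0,-3],[0,0,0],-1],[[0,0,-3],[0,0,0],-1]]'
python3 -m creep '[[[0,0,-1],[0,0,0],-1],[[0,0,-2],[0,0,0],-1],[[0,0,-2],[0,0,0],-1],[[0,0,-2],[0,0,0],-1]]'
```

```text
clock: 10.7
position: [540.1, -233.0, 143.9]
ee_rot: [-0.0, -0.707, 0.707, -0.0]
contact_force: [-2.7, 0.8, 6.9]
gripper_width: 22.1
clock: 11.03
position: [540.2, -233.1, 143.0]
ee_rot: [-0.0, -0.707, 0.708, -0.001]
contact_force: [-2.9, 3.0, 10.4]
gripper_width: 22.3
```

```bash
cat > look.py <<'E'
from h import *
import sys
t=sys.argv[1]
s=arm.read_state();print(s["position"],s["contact_force"],s["wrist_torque"])
cs=[]
for n,(x0,y0) in(("wrist",(290,195)),("side",(343,150)),("scene",(198,195))):
    p,d=arm.get_image(n); np.savez(f"pics/{n}{t}.npz",p=p,d=d)
    w=50 if n!="wrist" else 66
    cs.append(cv2.resize(p[y0:y0+w,x0:x0+w],(400,400) if n!="wrist" else (400,400),interpolation=cv2.INTER_CUBIC))
cv2.imwrite(f"pics/c{t}.png",np.hstack(cs[:2])[:,:,::-1])
E
python3 look.py 7
```

```text
[ 540.23835198 -233.12271163  142.97976018] [-2.85227749  3.03321447 10.36040151] [ 0.98971752  1.26849686 -0.03679038]
```

View pics/c7.png

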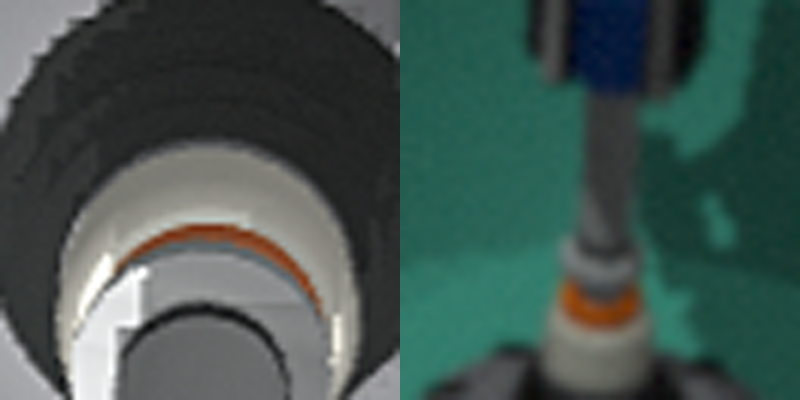

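```bash
python3 -m creep '[[[0,0,-1],[0,0,0],-1],[[0,0,-2],[0,0,0],-1],[[0,0,-2],[0,0,0],-1]]'
python3 -m creep '[[[0,0,-1],[0,0,0],-1],[[0,0,-2],[0,0,0],-1],[[0,0,-2],[0,0,0],-1]]'
```

```text
clock: 11.43
position: [540.4, -233.3, 141.9]
ee_rot: [-0.0, -0.706, 0.708, -0.001]
contact_force: [-4.9, 2.5, 13.8]
gripper_width: 22.6
clock: 11.68
position: [540.7, -233.5, 140.8]
ee_rot: [-0.0, -0.706, 0.708, -0.001]
contact_force: [-4.6, 3.1, 17.3]
gripper_width: 22.6
```

```bash
python3 -m creep '[[[-0.5,0.4,-1],[0,0,0],-1],[[-0.8,0.6,-2],[0,0,0],-1],[[-0.8,0.6,-2],[0,0,0],-1]]'
python3 look.py 8
```

```text
clock: 11.93
position: [540.5, -233.3, 140.0]
ee_rot: [-0.001, -0.706, 0.708, -0.002]
contact_force: [-5.4, 2.3, 20.4]
gripper_width: 22.4
[ 540.50860557 -233.33999696  139.96834806] [-5.37675271  2.33031271 20.43987354] [1.11705689 2.08651771 0.00326684]
```

View pics/c8.png

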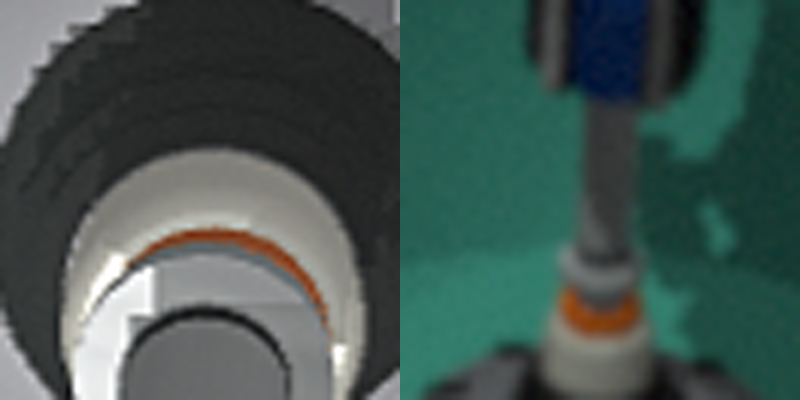

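```bash
python3 -m creep '[[[0,0,2],[0,0,0],-1],[[0,0,4],[0,0,0],-1],[[0,0,6],[0,0,0],-1],[[0,0,8],[0,0,0],-1],[[0,0,8],[0,0,0],-1]]'
python3 -m creep '[[[0,0,2],[0,0,0],-1],[[0,0,3],[0,0,0],-1],[[0,0,3],[0,0,0],-1]]'
```

```text
clock: 12.5
position: [539.6, -232.4, 144.2]
ee_rot: [-0.001, -0.707, 0.707, -0.001]
contact_force: [-1.9, 1.4, 5.5]
gripper_width: 22.8
clock: 12.75
position: [539.3, -232.1, 145.4]
ee_rot: [0.0, 0.707, -0.707, 0.0]
contact_force: [0.5, 1.2, 0.4]
gripper_width: 23.1
```

```bash
python3 -m creep '[[[0,0,1],[0,0,0],-1],[[0,0,2],[0,0,0],-1],[[0,0,2],[0,0,0],-1]]'
python3 -m creep '[[[0,0,1],[0,0,0],-1],[[0,0,2],[0,0,0],-1],[[0,0,2],[0,0,0],-1]]'
```

```text
clock: 13.0
position: [539.0, -232.0, 147.2]
ee_rot: [-0.0, 0.707, -0.707, -0.0]
contact_force: [1.0, 0.4, -2.8]
gripper_width: 22.4
clock: 13.25
position: [538.7, -231.8, 148.7]
ee_rot: [-0.0, 0.707, -0.707, -0.001]
contact_force: [1.7, 1.5, -7.5]
gripper_width: 22.0
```

```bash
python3 -m creep '[[[0,0,1],[0,0,0],-1],[[0,0,2],[0,0,0],-1],[[0,0,2],[0,0,0],-1]]'
python3 -m creep '[[[0,0,1],[0,0,0],-1],[[0,0,2],[0,0,0],-1],[[0,0,2],[0,0,0],-1],[[0,0,2],[0,0,0],-1]]'
python3 look.py 9
```

```text
clock: 13.5
position: [538.4, -231.7, 150.4]
ee_rot: [-0.0, 0.708, -0.707, -0.001]
contact_force: [2.2, -0.4, -12.8]
gripper_width: 22.5
clock: 13.83
position: [538.3, -231.7, 152.3]
ee_rot: [-0.001, 0.708, -0.707, -0.001]
contact_force: [2.7, 0.3, -19.7]
gripper_width: 22.2
[ 538.27443684 -231.70788984  152.28783727] [  2.72885038   0.26403932 -19.68070924] [ 0.02407584 -1.18228744 -0.02692201]
```

View pics/c9.png

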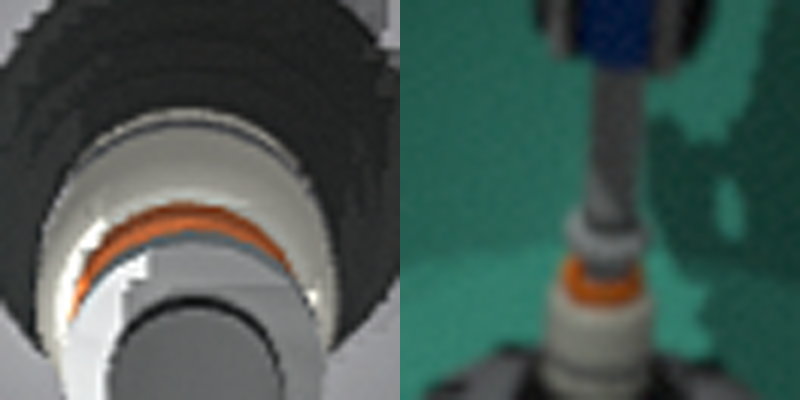

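```bash
python3 -m creep '[[[0,0,-2],[0,0,0],-1],[[0,0,-4],[0,0,0],-1],[[0,0,-6],[0,0,0],-1],[[0,0,-6.5],[0,0,0],-1],[[0,0,-6.5],[0,0,0],-1],[[0,0,-6.5],[0,0,0],-1]]'
python3 look.py 10
```

```text
clock: 14.48
position: [539.2, -232.3, 148.7]
ee_rot: [-0.0, -0.707, 0.707, -0.001]
contact_force: [-1.1, 1.4, -6.8]
gripper_width: 22.5
[ 539.24560817 -232.30580693  148.68098996] [-1.0745564   1.4418433  -6.77852646] [0.47801056 0.28795256 0.0447437 ]
```

View pics/c10.png

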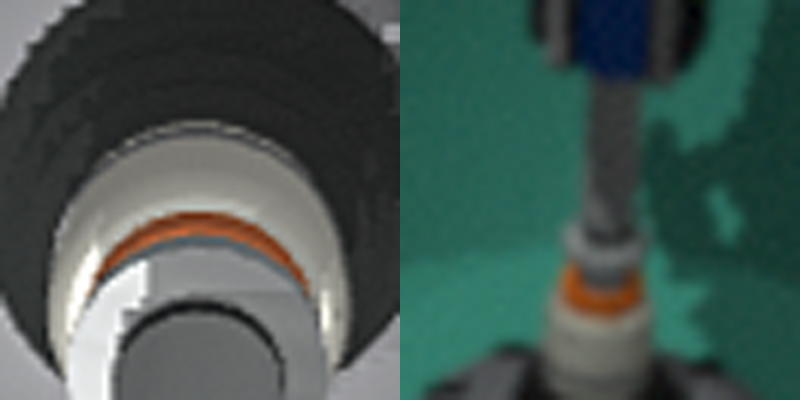

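```bash
python3 -m creep '[[[0,0,-1],[0,0,0],-1],[[0,0,-2],[0,0,0],-1],[[0,0,-2],[0,0,0],-1],[[0,0,-2],[0,0,0],-1]]'
```

```text
clock: 14.97
position: [540.0, -232.3, 146.4]
ee_rot: [-0.001, -0.707, 0.707, -0.001]
contact_force: [-0.9, 1.3, -0.7]
gripper_width: 22.5
```

Force is near zero; I release gently and look.

```bash
python3 -m creep '[[[0,0,0],[0,0,0],-0.3],[[0,0,0],[0,0,0],-0.2],[[0,0,0],[0,0,0],0],[[0,0,0],[0,0,0],0.3],[[0,0,0],[0,0,0],0.6],[[0,0,0],[0,0,0],0.6],[[0,0,0],[0,0,0],0.6]]'
python3 -m creep '[[[0,0,10],[0,0,0],0.6],[[0,0,30],[0,0,0],0.6],[[0,0,60],[0,0,0],0.6],[[0,0,90],[0,0,0],0.6],[[0,0,100],[0,0,0],0.6],[[0,0,100],[0,0,0],0.6],[[0,0,100],[0,0,0],0.6]]'
python3 - <<'E'
from h import *
s=arm.read_state();print(s["position"],s["contact_force"],s["gripper_width"])
cs=[]
for n,b in(("wrist",(220,120,200,300)),("side",(330,110,80,100)),("scene",(180,150,80,100))):
    p,d=arm.get_image(n); np.savez(f"pics/{n}11.npz",p=p,d=d);x,y,w,h=b
    cs.append(cv2.resize(p[y:y+h,x:x+w],(266,400),interpolation=cv2.INTER_CUBIC))
    if n!="wrist":
        K,T=cam(n);hs=cv2.cvtColor(p,cv2.COLOR_RGB2HSV);m=(hs[...,0]>=100)&(hs[...,0]<=125)&(hs[...,1]>80)&(hs[...,2]>30)
        q=np.zeros_like(m);q[y:y+h,x:x+w]=m[y:y+h,x:x+w];P=deproj(K,T,q,d);print(n,len(P),np.median(P,0),P.min(0),P.max(0))
cv2.imwrite("pics/c11.png",np.hstack(cs)[:,:,::-1])
E
```

```text
clock: 15.55
position: [539.2, -232.1, 145.3]
ee_rot: [-0.0, -0.707, 0.707, -0.0]
contact_force: [-0.7, 0.5, -0.2]
gripper_width: 68.4
clock: 16.13
position: [539.0, -231.9, 245.8]
ee_rot: [0.001, 0.707, -0.707, 0.0]
contact_force: [-0.3, 0.0, -0.4]
gripper_width: 67.9
[ 538.98391228 -231.89151277  245.79605873] [-0.26266037  0.02560336 -0.35302233] 67.9133575696075
side 602 [ 636.79154134 -660.88492756   20.98103729] [ 489.29224993 -724.55872471    8.56922324] [ 730.6066971  -213.3869853   269.62491075]
scene 137 [ 547.08690943 -226.08226652  172.46936047] [ 530.09868001 -240.93202043  140.00707834] [ 553.89112605 -218.39712967  192.6366115 ]
```

View pics/c11.png

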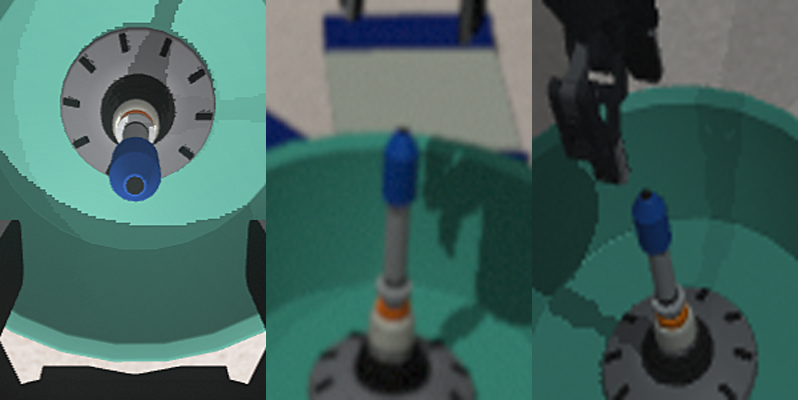

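Run:
```python
from h import *
s=arm.read_state()
for n,t in(("wrist",1),("side",0),("scene",0),("wrist",11),("side",11),("scene",11)):
    p,d=load(n,t)
    if n=="wrist" and t==1: s1=dict(position=np.array([483.756,300.863,191.844]),ee_rot=s["ee_rot"]);K,T=cam(n,s1)
    else: K,T=cam(n,s)
    h=cv2.cvtColor(p,cv2.COLOR_RGB2HSV);m=(h[...,0]>=100)&(h[...,0]<=125)&(h[...,1]>80)&(h[...,2]>30)
    P=deproj(K,T,m,d); c=np.array([483,300]) if t<11 else np.array([539,-232])
    P=P[(np.hypot(*(P[:,:2]-c).T)<25)]
    print(n,t,len(P),"top",np.sort(P[:,2])[-5:].round(1),"bot",np.sort(P[:,2])[:5].round(1),np.median(P,0).round(1))
```

```text
wrist 1 1703 top [161.9 161.9 162.1 162.1 162.2] bot [119.7 119.9 120.  120.4 120.6] [483.3 293.8 152.5]
side 0 323 top [161.8 161.8 162.2 162.7 164.9] bot [119.4 120.2 120.6 120.6 120.7] [478.6 309.6 147.9]
scene 0 126 top [158.5 160.1 160.1 160.3 162.3] bot [118.8 119.  120.1 120.7 121.3] [492.5 299.5 145.4]
wrist 11 1372 top [188.5 188.6 188.7 188.8 188.9] bot [146.9 147.  147.2 147.2 147.2] [ 538.7 -237.1  178.8]
side 11 169 top [189.1 189.5 190.3 190.8 191.7] bot [145.7 146.6 147.4 148.5 149.3] [ 536.2 -220.8  170.4]
scene 11 137 top [188.4 189.3 190.  192.  192.6] bot [140.  141.1 148.  148.2 148.9] [ 547.1 -226.1  172.5]
```

```bash
python3 -m creep '[[[0,0,15],[0,0,0],0.6],[[0,0,30],[0,0,0],0.6],[[0,0,30],[0,0,0],0.6],[[0,0,30],[0,0,0],0.6],[[0,0,30],[0,0,0],0.6],[[0,0,30],[0,0,0],0.6],[[0,0,30],[0,0,0],0.6]]'
python3 -c "
from h import *
p,d=arm.get_image('side');cv2.imwrite('pics/s12.png',p[:,:,::-1])"
```

```text
clock: 16.87
position: [538.6, -231.9, 274.0]
ee_rot: [-0.001, 0.707, -0.707, -0.001]
contact_force: [-0.6, -0.7, 0.4]
gripper_width: 68.1
```

View pics/s12.png

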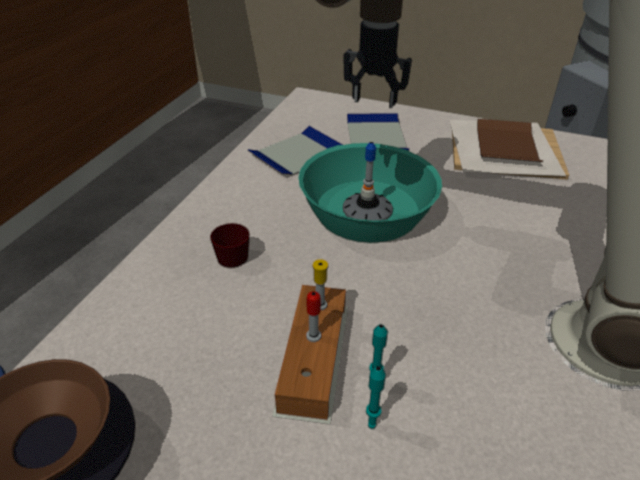

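The picture shows the riser upright in the socket, its blue head at (371,152). The yellow (320,272) and red (313,303) heads and the bowl (231,245) haven't moved, and the gripper is clear.

```bash
python3 -c "
from bench import arm
print(arm.job_done())"
```

```text
the job is handed in; nothing more can be done
None
```

The blue-headed riser is fitted in the basin's socket and the job is handed in, at about 17 s of the 54 s allowed; no verdict was reported.

- **Insertion:** The first touch pressed on the collar with about 6 N, because I was 1–2 mm off-centre. I backed off, re-centred with the wrist camera, and it went in freely. The catches gave way at about 12 N, and I then pushed it onto the floor of the bore with about 22 N.
- **Tug:** I pulled up with about 18 N. The riser held, and the picture showed the socket lifted out of its boot, by roughly 4–5 mm judging from the force. That is more than the couple of millimetres you asked for, but inside its 6 mm travel.
- **Last checks:** After I let go at near-zero force, the riser stood upright with the collar looking out. From depth readings, the head sat 27–28 mm higher than it did in the rack, against 29 mm expected, which is within camera accuracy. The yellow and red heads and the tea bowl looked unmoved, and the gripper was clear of everything.
- **Disagreements and limits:** When aligning, the side and scene cameras disagreed by several millimetres on the sideways offset, so I relied on the wrist camera and on feel. I judged the collar position and the lock by eye and by the tug, not from a direct reading.

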